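Rack the zeroing puck, hold a sensor slide flush on the sloped stage

ROBOT

A 6-joint arm with a two-finger parallel gripper is mounted at the origin on the work surface. World frame = base frame: x ahead of the robot, y to its left, z up, the work surface at z = 0. Lengths are in m, angles in degrees, forces in N, time in s.
With the tool pointing down it reaches from about 0.4 to 0.825 m from the base axis. Payload 7 kg.
Tool frame: the origin (TCP) lies midway between the tips of the shut fingers; the grasp point (between the pads) lies 19 mm behind it; z points along the fingers, y is the line along which they close (so a half turn about z gives the same grasp; the last joint's range is limited). The gripper opens to 88 mm and grips with 3 to 60 N. Pads are 19 mm wide; open, the fingers measure 130 mm over their backs; the gripper's body (78 mm by 193 mm) begins 47 mm behind the grasp point.
Start: joints at [-50.758, 20.546, 0.682, 0, -70.136, -16.507], TCP at [0.261, -0.623, 0.227] pointing down, gripper open.
Joint ranges: [-176.03, 176.03], [-82.01, 121.73], [-58.28, 71.71], [-173.87, 95.51], [-174.79, -0.11], [-173.66, 173.66]. Speed limits (degrees/s): [136.94, 136.94, 172.46, 180, 180, 180].

INTERFACE

Orientations are given as a 3x3 rotation matrix whose columns are the frame's x, y, z axes.
In Python, from rig import robot gives the robot as it stands. Calls block until the motion is done:
- robot.goto(position, orientation): joint-space move of the TCP to a pose.
- robot.servo_line(position, ori=None, speed=0.15): straight line of the TCP; ori=None keeps the orientation; speed is the mean speed in m/s.
- robot.movej(angles): joint-space move.
- robot.move_gripper(opening): opening from 0.0 (shut) to 1.0 (fully open); the grip force is fixed at half the most; returns when the fingers have stopped.
- robot.dwell(seconds).
- robot.ik(position, orientation): joint angles nearest the present ones, or None.
- robot.grab_frame(name): name is "side" or "top" or "wrist"; returns (picture, depth): 400x640x3 uint8, red, green, blue; 400x640 float32, m along the optical axis (not along the pixel's ray), 0 where there is no reading.
- robot.camera_info(name): a dict with "vfov" (degrees; the focal length in pixels is half the picture's height over the tangent of half this angle, whatever the lens; pixels are square), "cx", "cy" (the principal point, pixels), "view" (4x4, takes a point from world to camera coordinates); the wrist camera has in their place "T_tool_cam" (4x4, takes a point from camera to tool coordinates, whose origin is the TCP and whose axes are the flange's). Camera axes: x right, y down, z forward; pixel columns grow to the right and rows downward; lengths in m; the calibration is good to about 2 mm. A picture is of the moment at which its call begins: read the wrist's pose just before it. camera_info takes no time and is no camera call.
A pose or a line that the arm cannot do raises robot.Unreachable and nothing moves.
- robot.job_done(): hands the job in; it is judged then, once.
Readings, each from a call of its own:
- robot.read_t(): time.
- robot.read_qpos(): joint angles.
- robot.read_qvel(): joint speeds.
- robot.read_effort(): joint torques, N m.
- robot.read_position(): TCP position.
- robot.read_tcp_rot(): TCP orientation.
- robot.read_force(): force on the tool from outside, world axes, zero at the start.
- robot.read_ft_torque(): the same for the moment, N m.
- robot.read_grip_width(): opening from 0.0 (shut) to 1.0 (fully open).
- robot.read_finger_force(): force on a finger pad.
Only numpy, scipy, OpenCV 4.12 (cv2) and the standard library are available. Lean on these libraries where they do the work, as an engineer would, in place of code of your own. Each camera call takes 0.05 s, during which the arm holds its last target. There are 200 camera calls.

TASK

The stage has just been zeroed, so first put the round metal puck that lies on the bench back into the empty ringed place of the row on the low shelf, upright, in line with the other two pucks, and let go of it. Then pick up the black sensor slide by its fin, tilt it to the slope of the stage's sprung platen, set it down centred and square with its fin running up the slope, and gently press the platen about half-way down its 14 mm travel without bottoming it. Finish while still gripping the slide and holding it flush there: do not let go; leave everything else where it is.

Things in the scene. Friction and masses are not known exactly. Their poses are not given: they have to be found in the camera images.
- puck: Round aluminium puck, loose, 100 to 210 g: disc 50 mm diameter and 18 mm high, with an upright round knob of 24 mm diameter above it, 50 mm high in all. Origin at the centre of the underside, z up. It starts on the bench.
- puck_grip (a point): Point on the puck's axis, 34 mm above its underside, the middle of the knob, where to grip it.
- bay: Empty place of the row: a flat black ring outline, about 58 mm outside diameter, printed on the low shelf's top (no thickness to speak of). Origin at its centre, on the shelf top, 50 mm above the bench. It may be any of the three places of the row; places are 70 mm apart along the shelf.
- rack: Low fixed shelf, 110 mm deep (its x) by 250 mm long (its y), top 50 mm above the bench, white board on aluminium bars. Origin under its centre on the bench. The row of three places runs along its y, in the middle of the depth; two of them are taken by pucks.
- row_a: Puck like the loose one, already standing in the row (origin under it, on the shelf top). Not to be disturbed.
- row_b: The other puck already standing in the row (origin under it, on the shelf top). Not to be disturbed.
- slide: Sensor slide, loose, 60 to 115 g: flat black plate 60 mm (its x) by 50 mm (its y) by 6 mm, with an upright grey grip fin on the middle of its top: 40 mm long along x, 12 mm thick along y, top of the fin 50 mm above the plate's underside. Origin at the centre of the underside, z up along the fin. It starts flat on the bench.
- slide_grip (a point): Middle of the fin, 32 mm above the plate's underside; grip across the 12 mm thickness (its y axis).
- slide_face (a point): Centre of the slide's flat underside, z along the fin, away from the underside.
- stage: Fixed sloped stage: aluminium base 120 mm (its x) by 100 mm (its y), two upright cheeks at its sides up to 92 mm high, and between them a cradle on a stiff horizontal hinge along y, 80 mm above the bench, that carries the sprung platen. Origin under the base's centre on the bench. The platen slopes down towards the stage's -x side (roughly towards the robot).
- cradle (a joint): Slope of the platen, rad: 0 level, growing as the platen's face leans towards the stage's -x side. 0.2 to 0.5 at the start; held by stiff friction (about 4 N m), so pressing the platen gently does not change it.
- platen (a joint): How far the platen is pressed in along its own normal, m: 0 out, 0.014 bottomed. Spring of about 800 N/m, no preload (7 mm takes about 5.6 N); its own weight sinks it less than 1 mm.
- platen_face (a point): Centre of the platen's flat grey upper face (80 mm along its x, up the slope, by 70 mm along its y, level); z is the face's outward normal. With the platen out it lies 27 mm from the hinge axis along that normal. It moves with the platen as it is pressed.
- module: Bystander: black box 70 x 50 x 26 mm with a white sticker. Leave alone.
- driver: Bystander: screwdriver lying on the bench. Leave alone.
- caliper: Bystander: steel caliper 160 mm long lying on the bench. Leave alone.
- cap: Bystander: black lens cap, 52 mm diameter, 12 mm high. Leave alone.
- bracket: Bystander: aluminium angle bracket 60 x 40 x 45 mm. Leave alone.
Not all that is in view belongs to the job. What is shaped like the puck but orange or pink is not meant.

How it is judged:
By the outcome, as a careful person would: the job done as asked, in the order asked, and still so for the second after the job is handed in, while the arm keeps its last pose, push and grip.
It also fails if it takes over 61 s, if anything falls off the work surface, if the arm or the gripper's body presses on something with over 40 N, if the wrist force passes 120 N, or if a joint passes its speed limit or range.

## Working session

There is one attempt and no reset: what is moved stays moved. The work goes in short steps, each a Python script; the robot and the scene stay as the last script left them, time stands still between calls to the robot, and variables do not carry over. Pictures are saved under pics/ and viewed, at most 10 in all, crops included, and the job is handed in when it is done.

```bash
mkdir -p pics
cat > h.py <<'E'
import numpy as np, cv2
from rig import robot
def cam(n):
    R,p=np.array(robot.read_tcp_rot()),np.array(robot.read_position())
    im,d=robot.grab_frame(n); i=robot.camera_info(n)
    if n=="wrist":
        T=np.eye(4);T[:3,:3]=R;T[:3,3]=p; T=T@np.array(i["T_tool_cam"])
    else: T=np.linalg.inv(np.array(i["view"]))
    f=200/np.tan(np.radians(i["vfov"])/2)
    v,u=np.mgrid[:400,:640]
    P=np.stack([(u-i["cx"])*d/f,(v-i["cy"])*d/f,d],-1)@T[:3,:3].T+T[:3,3]
    P[d==0]=np.nan
    return im,P
def save(n,im): cv2.imwrite("pics/"+n,im[...,::-1])
E
ls
python3 - <<'E'
from h import *
for n in("top","side"):
    im,P=cam(n); save(n+"0.png",im); np.savez("/tmp/"+n,im=im,P=P)
    print(n,np.isnan(P).mean(), {k:np.round(v,3) for k,v in robot.camera_info(n).items()}, np.nanmin(P,(0,1)),np.nanmax(P,(0,1)))
print(robot.camera_info("wrist"),robot.read_t())
E
```

```text
h.py
pics
top 0.0038984375 {'vfov': np.float64(44.048), 'cx': np.float64(326.936), 'cy': np.float64(201.482), 'view': array([[-6.000e-03, -1.000e+00, -0.000e+00,  5.400e-02],
       [-9.830e-01,  6.000e-03, -1.840e-01,  5.720e-01],
       [ 1.840e-01, -1.000e-03, -9.830e-01,  1.236e+00],
       [ 0.000e+00,  0.000e+00,  0.000e+00,  1.000e+00]])} [-0.01474147 -1.39802994 -0.77583543] [1.68322613 1.55459895 0.82385256]
side 0.00405078125 {'vfov': np.float64(52.059), 'cx': np.float64(317.186), 'cy': np.float64(203.346), 'view': array([[-0.907, -0.42 , -0.012,  0.523],
       [-0.23 ,  0.521, -0.822,  0.153],
       [ 0.352, -0.743, -0.569,  0.919],
       [ 0.   ,  0.   ,  0.   ,  1.   ]])} [-0.77486557 -2.46524775 -0.77501668] [2.51568553 0.70705808 0.55127223]
{'vfov': 62.579661150606476, 'cx': 324.7536618542263, 'cy': 194.89025491346888, 'T_tool_cam': array([[ 7.21179526e-04, -9.69196592e-01, -2.46287325e-01,
         6.64015707e-02],
       [ 9.99999033e-01,  4.06095370e-04,  1.33012358e-03,
         4.14193167e-05],
       [-1.18913510e-03, -2.46288046e-01,  9.69195947e-01,
        -1.58101533e-01],
       [ 0.00000000e+00,  0.00000000e+00,  0.00000000e+00,
         1.00000000e+00]])} 0.1
```

View pics/top0.png

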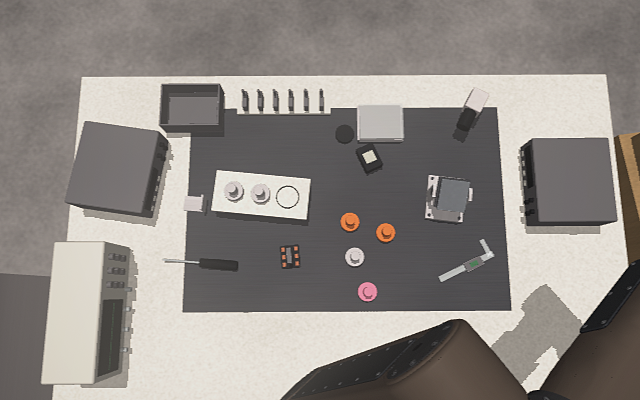

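View pics/side0.png

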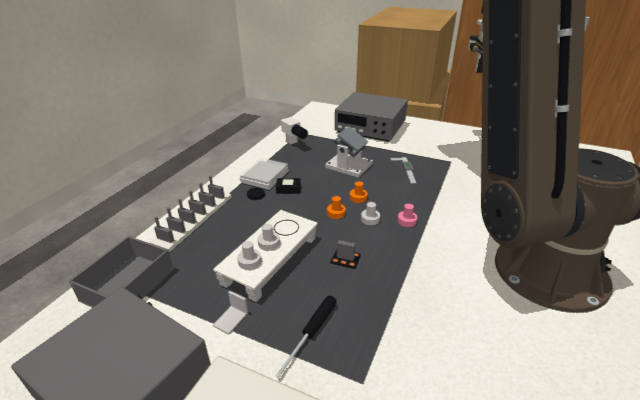

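Top view: the metal puck is at (354,257), the orange look-alikes at (349,221) and (386,232), and the pink one at (367,292). Row pucks are at (233,190) and (260,193), and the empty ring is at (287,197). The slide is at (290,257), with its fin visible in the side view at (346,250). The stage is at (448,198). Only the grey puck on the bench fits, so I'll confirm it in an enlarged crop while measuring.

Run:
```python
from h import *
Z=np.load("/tmp/top.npz"); im,P=Z["im"],Z["P"]
S=np.load("/tmp/side.npz")
a=cv2.resize(im[205:305,270:400],None,fx=5,fy=5,interpolation=cv2.INTER_CUBIC)
save("crop.png",a[:, :])
def pts(c,r,zl,zh,src):
    q=src.reshape(-1,3); m=(np.hypot(q[:,0]-c[0],q[:,1]-c[1])<r)&(q[:,2]>zl)&(q[:,2]<zh); return q[m]
for n,(u,v) in dict(puck=(354,257),rowa=(233,190),rowb=(260,193),bay=(287,197),slide=(290,257),stage=(455,195),or1=(349,221),or2=(386,232),pink=(367,292)).items():
    c=P[v,u]; print(n,c.round(4))
    for nm,s in(("top",P),("side",S["P"])):
        base=0.05 if n[:3]=="row" else 0
        if n=="bay" or n=="stage":continue
        k=pts(c,.045,base+.042,base+.06,s); 
        print("  ",nm,"knobtop",len(k),k.mean(0).round(4) if len(k) else "", "mid(bbox)",((k.max(0)+k.min(0))/2).round(4) if len(k) else "")
        k=pts(c,.045,base+.012,base+.022,s); 
        if len(k):print("     disc",len(k),((k.max(0)+k.min(0))/2).round(4))
# ring: dark pixels on shelf
m=np.zeros(im.shape[:2],np.uint8); m[180:215,272:303]=1
d=(im.sum(-1)<300)&(m>0)&(abs(P[...,2]-.05)<.008); q=P[d]; print("ring",len(q),((q.max(0)+q.min(0))/2).round(4),q.max(0)-q.min(0))
w=(im.min(-1)>150)&(abs(P[...,2]-.05)<.008); w[:165]=0;w[225:]=0;w[:,:205]=0;w[:,315:]=0
r=cv2.minAreaRect(P[w][:,:2].astype(np.float32)); print("shelf",r,np.median(P[w][:,2]))
# stage
for nm,s in(("top",P),("side",S["P"])):
    c=P[195,455]; k=pts(c,.09,.03,.16,s); print(nm,"stage",len(k),k.min(0).round(3),k.max(0).round(3))
```

```text
puck [ 0.4274 -0.0178  0.0504]
   top knobtop 70 [ 0.4311 -0.019   0.0495] mid(bbox) [ 0.4313 -0.0193  0.0487]
     disc 192 [ 0.4324 -0.0196  0.0172]
   side knobtop 59 [ 0.4301 -0.0169  0.0483] mid(bbox) [ 0.4303 -0.0194  0.0472]
     disc 142 [ 0.431  -0.0172  0.017 ]
rowa [0.5943 0.2878 0.0979]
   top knobtop 75 [0.5997 0.2942 0.0993] mid(bbox) [0.6004 0.2943 0.0987]
     disc 204 [0.6006 0.2821 0.067 ]
   side knobtop 98 [0.5981 0.2961 0.0984] mid(bbox) [0.5994 0.2946 0.0972]
     disc 273 [0.5995 0.2815 0.0669]
rowb [0.586  0.2194 0.0986]
   top knobtop 73 [0.5926 0.2248 0.0989] mid(bbox) [0.5929 0.2245 0.0991]
     disc 193 [0.5928 0.2253 0.0672]
   side knobtop 86 [0.5908 0.2272 0.0983] mid(bbox) [0.5918 0.2249 0.0975]
     disc 197 [0.5928 0.2252 0.0666]
bay [0.5847 0.155  0.0509]
slide [0.4284 0.146  0.0493]
   top knobtop 72 [0.4339 0.151  0.0489] mid(bbox) [0.4349 0.1503 0.0487]
     disc 8 [0.4443 0.1502 0.0154]
   side knobtop 107 [0.4322 0.1526 0.0479] mid(bbox) [0.4333 0.1509 0.0476]
     disc 58 [0.4327 0.1522 0.017 ]
stage [ 0.5767 -0.2702  0.1058]
or1 [ 0.5209 -0.0
[... 416 characters left out ...]
top 48 [ 0.4933 -0.1     0.0483] mid(bbox) [ 0.4939 -0.1014  0.0474]
     disc 119 [ 0.4938 -0.1013  0.0167]
pink [ 0.3391 -0.0499  0.0435]
   top knobtop 71 [ 0.3409 -0.0505  0.0495] mid(bbox) [ 0.3404 -0.0506  0.0491]
     disc 201 [ 0.3406 -0.0509  0.0171]
   side knobtop 60 [ 0.3395 -0.0481  0.048 ] mid(bbox) [ 0.3399 -0.0497  0.0473]
     disc 147 [ 0.3403 -0.0504  0.0168]
ring 46 [0.585  0.1554 0.0502] [0.05956349 0.0582924  0.01144895]
shelf ((0.5934003591537476, 0.2251407504081726), (0.2495175451040268, 0.11034328490495682), 84.27503967285156) 0.049644290514276546
top stage 1219 [ 0.537 -0.316  0.03 ] [ 0.629 -0.213  0.127]
side stage 748 [ 0.535 -0.314  0.03 ] [ 0.628 -0.21   0.121]
```

View pics/crop.png

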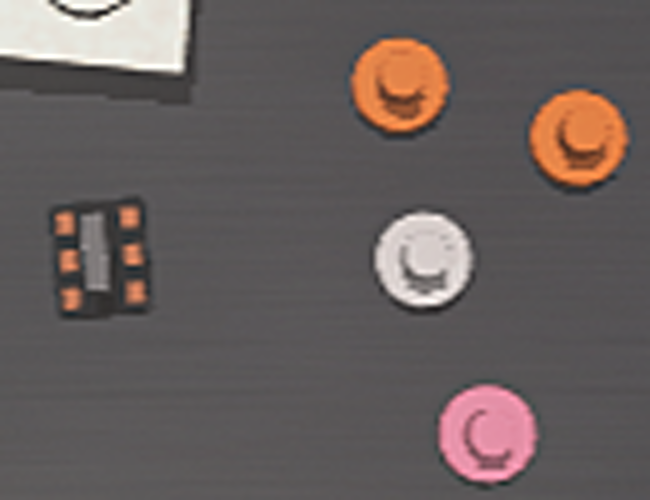

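The crop confirms the metal puck: grey, 50 mm disc, knob top at z=0.050. The row step of about 70 mm agrees with the ring centre (0.585,0.155). Placing the puck now.

```bash
cat >> h.py <<'E'
def ori(y,z=(0,0,-1)):
    z=np.array(z,float); z/=np.linalg.norm(z); y=np.array(y,float); y-=z*(y@z); y/=np.linalg.norm(y)
    return np.stack([np.cross(y,z),y,z],1)
def best(p,y,z=(0,0,-1)):
    q0=np.array(robot.read_qpos()); c=[]
    for s in(1,-1):
        R=ori(s*np.array(y,float),z); q=robot.ik(p,R)
        if q is not None: c.append((np.abs(np.array(q)-q0).max(),s,R,q))
    print([(round(a[0]),a[1],np.round(a[3])) for a in c]); return min(c,key=lambda a:a[0])[2]
E
python3 - <<'E'
from h import *
pk=np.array([.4313,-.0190]); bay=np.array([.5852,.1554]); yd=[.9943,-.107,0]
R=best([*pk,.10],yd)
robot.move_gripper(.55)
robot.goto([*pk,.10],R)
robot.servo_line([*pk,.0225],R,.12)
robot.move_gripper(0); print("w",robot.read_grip_width()*88,robot.read_finger_force())
robot.servo_line([*pk,.14],R,.2)
print("w",robot.read_grip_width()*88)
R2=best([*bay,.14],yd)
robot.goto([*bay,.14],R2)
print(robot.read_position(),robot.read_force(),robot.read_t())
robot.servo_line([*bay,.08],R2,.15)
robot.servo_line([*bay,.0735],R2,.03)
print(robot.read_position(),robot.read_force(),robot.read_t())
im,P=cam("side"); save("s1.png",cv2.resize(im[180:320,180:380],None,fx=3,fy=3))
E
```

```text
[(167, 1, array([ 24.,   5., -39.,   0., -46., 150.])), (75, -1, array([ 24.,   5., -39.,   0., -46., -30.]))]
w 22.865246396423082 30.001055896282196
w 22.58444914846579
[(171, 1, array([ 33.,  18., -15.,   0., -57., 141.])), (21, -1, array([ 33.,  18., -15.,   0., -57., -39.]))]
[0.58444548 0.15506953 0.13842521] [ 0.38613156  0.54015689 -2.32279011] 6.2417
[0.58524582 0.15543229 0.0737587 ] [-0.02237625  0.56757215 -1.23327858] 7.1583
```

View pics/s1.png

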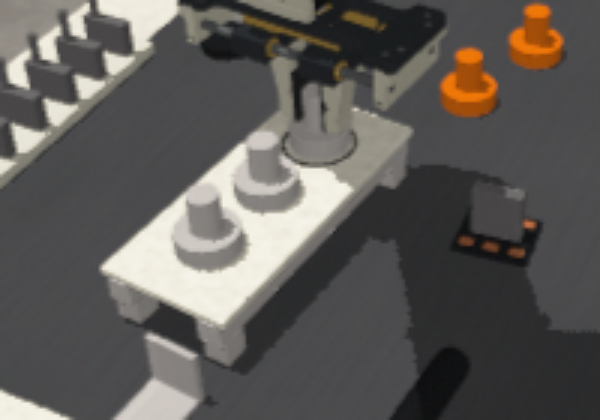

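The puck hangs upright inside the ring, with the neighbours untouched. I'll lower it to contact, release, check it, and then take wrist views of the slide and stage.

Run:
```python
from h import *
bay=np.array([.5852,.1554]); z=.0735
while z>.0705:
    f=robot.read_force()[2]
    if f>0.5: break
    z-=.0005; robot.servo_line([*bay,z],None,.02)
print("z",z,robot.read_position(),robot.read_force())
robot.move_gripper(.5)
R=np.array(robot.read_tcp_rot())
robot.servo_line([*bay,.2],None,.25)
robot.dwell(.2)
im,P=cam("wrist"); save("w_bay.png",im); np.savez("/tmp/wb",im=im,P=P)
q=P.reshape(-1,3)
for n,c in(("new",(.5852,.1554)),("b",(.5928,.2248)),("a",(.6003,.2943))):
    for lo,hi in((.094,.106),(.060,.072)):
        k=q[(np.hypot(q[:,0]-c[0],q[:,1]-c[1])<.034)&(q[:,2]>lo)&(q[:,2]<hi)]
        if len(k): print(n,len(k),((k.max(0)+k.min(0))/2).round(4),(k.max(0)-k.min(0)).round(3))
# stage look
R=best([.50,-.262,.27],[0,1,0]); robot.goto([.50,-.262,.27],R); robot.dwell(.3)
im,P=cam("wrist"); save("w_stage.png",im); np.savez("/tmp/ws",im=im,P=P)
print(robot.read_t(),robot.read_position(),R)
```

```text
z 0.0725 [0.58527761 0.15546867 0.07289703] [-1.51749221 -0.733904    3.57972134]
new 688 [0.5845 0.1525 0.0981] [0.024 0.024 0.008]
new 1545 [0.5845 0.1526 0.0659] [0.05  0.049 0.012]
b 114 [0.5932 0.2313 0.1001] [0.019 0.007 0.003]
b 599 [0.5917 0.207  0.0651] [0.046 0.018 0.01 ]
a 351 [0.5976 0.2744 0.0649] [0.04  0.014 0.01 ]
[(43, 1, array([ -8.,   9., -10.,   0., -72., -82.])), (137, -1, array([ -8.,   9., -10.,   0., -72.,  98.]))]
11.175 [ 0.50022506 -0.26158005  0.26988491] [[-1.  0.  0.]
 [ 0.  1.  0.]
 [ 0.  0. -1.]]
```

View pics/w_stage.png

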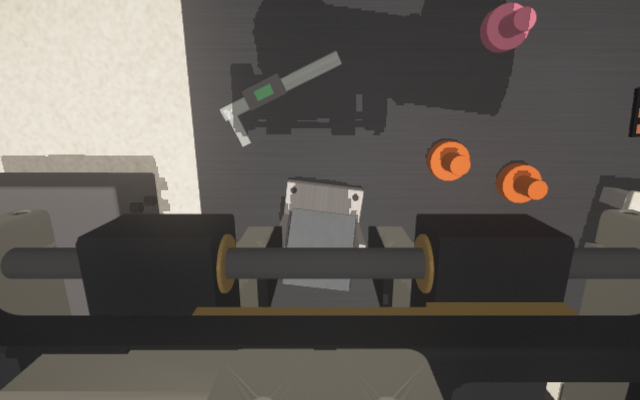

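Wrist view: the platen spans about (290,208) to (357,290) and the gripper covers its upper part. I'll take one frame from further out and fit the platen in all the clouds.

Run:
```python
from h import *
R=np.array(robot.read_tcp_rot())
robot.goto([.60,-.265,.27],R); robot.dwell(.3)
im,P=cam("wrist"); save("w_stage2.png",im); np.savez("/tmp/ws2",im=im,P=P)
ti,tP=cam("top"); np.savez("/tmp/top2",im=ti,P=tP)
q=tP.reshape(-1,3)
for n,c in(("new",(.5852,.1554)),("b",(.5928,.2248)),("a",(.6003,.2943))):
    k=q[(np.hypot(q[:,0]-c[0],q[:,1]-c[1])<.03)&(q[:,2]>.092)&(q[:,2]<.106)]
    print(n,len(k),((k.max(0)+k.min(0))/2).round(4))
rng=np.random.default_rng(0)
T=np.load("/tmp/top.npz")["P"];S=np.load("/tmp/side.npz")["P"]
for nm,src in(("top",T),("side",S),("ws",np.load("/tmp/ws.npz")["P"]),("ws2",P)):
    q=src.reshape(-1,3); q=q[(q[:,2]>.075)&(q[:,2]<.15)&(np.hypot(q[:,0]-.58,q[:,1]+.264)<.08)]
    b=(0,)
    for _ in range(500):
        a=q[rng.choice(len(q),3,False)]; n=np.cross(a[1]-a[0],a[2]-a[0]); 
        if np.linalg.norm(n)<1e-5: continue
        n/=np.linalg.norm(n); n*=np.sign(n[2]); 
        if n[2]<.7: continue
        m=abs((q-a[0])@n)<.003
        if m.sum()>b[0]: b=(m.sum(),m)
    k=q[b[1]]; c=k.mean(0); n=np.linalg.svd(k-c)[2][2]; n*=np.sign(n[2])
    yv=np.cross(n,[0,0,1.]); yv=-yv if yv[1]<0 else yv
    # platen axes: x up slope
    yv/=np.linalg.norm(yv); xv=np.cross(yv,n)
    uv=np.c_[(k-c)@xv,(k-c)@yv]; r=cv2.minAreaRect(uv.astype(np.float32))
    ctr=c+xv*r[0][0]+yv*r[0][1]
    e=np.percentile(uv,[1,99],axis=0)
    print(nm,len(q),b[0],"n",n.round(4),"tilt",np.arccos(n[2]).round(4),"yaw",np.degrees(np.arctan2(xv[1],xv[0])).round(2),"rect",np.round(r[1],4),round(r[2],2),"ctr",ctr.round(4),"rms",((k-c)@n).std().round(5))
print(robot.read_t())
```

```text
new 74 [0.5851 0.1549 0.0982]
b 71 [0.5928 0.2246 0.0993]
a 75 [0.6003 0.2945 0.0992]
top 1136 691 n [-0.4345  0.0498  0.8993] tilt 0.4526 yaw -6.53 rect [0.0709 0.0814] 89.68 ctr [ 0.5762 -0.2644  0.1028] rms 0.00155
side 549 346 n [-0.4392  0.0626  0.8962] tilt 0.4596 yaw -8.11 rect [0.0803 0.074 ] 0.97 ctr [ 0.5751 -0.2644  0.1026] rms 0.00136
ws 3020 2862 n [-0.4317  0.053   0.9005] tilt 0.45 yaw -7.0 rect [0.07   0.0802] 89.98 ctr [ 0.5742 -0.2667  0.1033] rms 0.00074
ws2 6620 5465 n [-0.4307  0.0521  0.901 ] tilt 0.4487 yaw -6.9 rect [0.07   0.0803] 89.75 ctr [ 0.5745 -0.2667  0.1035] rms 0.00073
12.0583
```

View pics/w_stage2.png

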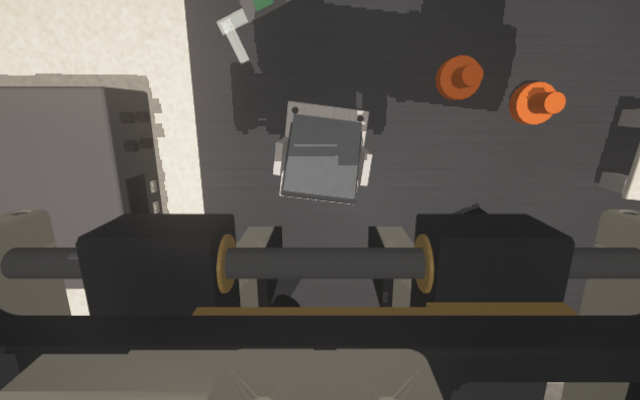

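Every cloud agrees on the platen: 70×80 mm, tilt about 0.45 rad, yaw about −7°, centre about (0.575,−0.265,0.103). The top and wrist cameras differ by about 2 mm in y, which grasping the slide will resolve. The puck is in line with the row. Next I measure the slide from above it and grasp it.

Run:
```python
from h import *
def fin(P,nm):
    q=P.reshape(-1,3); q=q[np.hypot(q[:,0]-.434,q[:,1]-.151)<.05]
    out=[]
    for lo,hi in((.044,.056),(.003,.011)):
        k=q[(q[:,2]>lo)&(q[:,2]<hi)]
        if len(k)>10:
            r=cv2.minAreaRect(k[:,:2].astype(np.float32)); a=r[2] if r[1][0]>r[1][1] else r[2]-90
            print(nm,len(k),np.round(r[0],4),np.round(r[1],4),round(a,2),k[:,2].mean().round(4)); out.append((r[0],a))
    return out
fin(np.load("/tmp/top.npz")["P"],"top"); fin(np.load("/tmp/side.npz")["P"],"side")
R=best([.44,.151,.2],[0,1,0]); robot.goto([.44,.151,.2],R); robot.dwell(.3)
im,P=cam("wrist"); fin(P,"wrist"); save("w_slide.png",im)
print(robot.read_t())
```

```text
top 69 [0.4345 0.1515] [0.0391 0.0122] 5.48 0.0491
top 377 [0.4345 0.149 ] [0.0894 0.0963] -33.59 0.0057
side 94 [0.4333 0.1509] [0.0394 0.0135] 0.89 0.0486
side 267 [0.4271 0.1512] [0.084  0.0582] 23.97 0.006
[(50, 1, array([  43.,    2.,  -27.,    0.,  -61., -133.])), (130, -1, array([ 43.,   2., -27.,   0., -61.,  47.]))]
wrist 522 [0.4322 0.1493] [0.0397 0.012 ] 5.31 0.0497
wrist 1967 [0.4377 0.1422] [0.0695 0.0651] 5.27 0.0059
14.0583
```

View pics/w_slide.png

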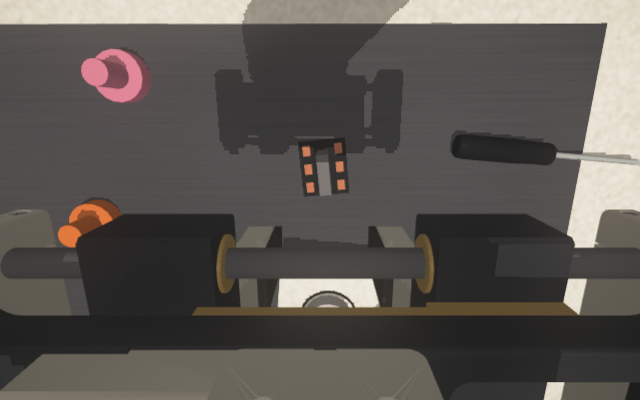

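Wrist view: slide at about (325,167), fin yaw 5.3°, centre about (0.4335,0.1503). Grasping across the fin.

Run:
```python
from h import *
a=np.radians(5.3); c=[.4335,.1503]; y=[-np.sin(a),np.cos(a),0]
R=best([*c,.1],y)
robot.move_gripper(.45)
robot.goto([*c,.10],R)
robot.servo_line([*c,.0135],R,.12)
robot.move_gripper(0); print("w",robot.read_grip_width()*88,robot.read_finger_force())
robot.servo_line([*c,.16],R,.2); print("w",robot.read_grip_width()*88)
# platen frame
n=np.array([-.4325,.052,.9]);n/=np.linalg.norm(n)
yp=np.array([np.sin(np.radians(6.9)),np.cos(np.radians(6.9)),0]); 
C=np.array([.5752,-.2655,.1033])
p=C+n*(.013+.030)   # 30 mm clearance of face
h=p+n*.06
R2=best(h,yp,-n)
robot.goto(h,R2); print(robot.read_position(),robot.read_t())
robot.servo_line(p,R2,.15); robot.dwell(.3)
print(p,robot.read_position(),robot.read_force(),robot.read_t())
for k in("side","top"):
    im,P=cam(k); np.savez("/tmp/h"+k,im=im,P=P)
    if k=="side": save("hold_side.png",cv2.resize(im[90:210,290:430],None,fx=5,fy=5,interpolation=cv2.INTER_CUBIC))
```

```text
[(15, 1, array([  44.,    8.,  -36.,    0.,  -47., -129.])), (185, -1, array([ 44.,   8., -36.,   0., -47.,  51.]))]
w 12.406134820734081 30.000645518302917
w 11.951214404010805
[(51, 1, array([ -7.,   1., -33.,  -0., -30., -89.])), (219, -1, array([ -7.,   1., -33.,  -0., -30.,  91.]))]
[ 0.5308676  -0.25951276  0.19575114] 18.7667
[ 0.55660027 -0.26326373  0.14200464] [ 0.55680317 -0.26330344  0.14307817] [-0.4166765   0.50827179 -1.22871187] 19.6167
```

View pics/hold_side.png

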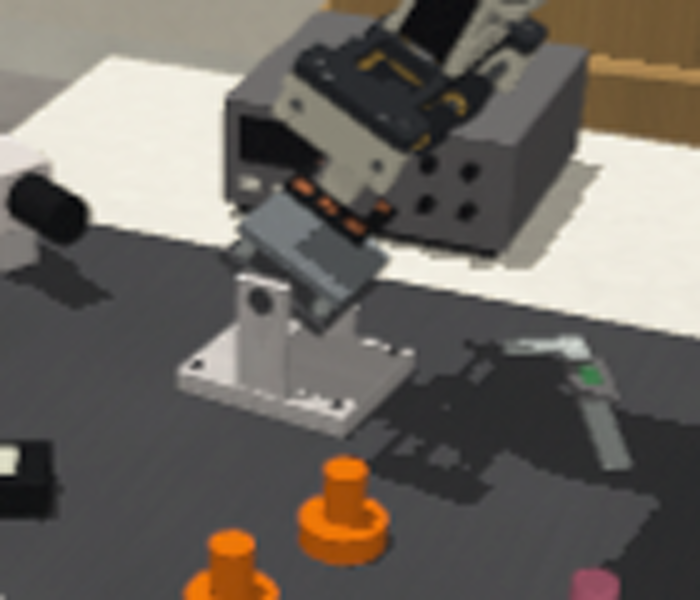

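Run:
```python
from h import *
n=np.array([-.4325,.052,.9]);n/=np.linalg.norm(n)
yp=np.array([np.sin(np.radians(6.9)),np.cos(np.radians(6.9)),0]);yp-=n*(yp@n);yp/=np.linalg.norm(yp);xp=np.cross(yp,n)
C=np.array([.5752,-.2655,.1033])
iw,W=cam("wrist"); save("hold_wrist.png",iw)
for k,P in(("side",np.load("/tmp/hside.npz")["P"]),("top",np.load("/tmp/htop.npz")["P"]),("wrist",W)):
    q=(P.reshape(-1,3)-C); L=np.c_[q@xp,q@yp,q@n]; L=L[(abs(L[:,0])<.06)&(abs(L[:,1])<.06)]
    for nm,lo,hi in(("platen",-.004,.004),("plate",.026,.0385)):
        m=L[(L[:,2]>lo)&(L[:,2]<hi)]
        if len(m)>20: print(k,nm,len(m),"x",np.percentile(m[:,0],[0,1,99,100]).round(4),"y",np.percentile(m[:,1],[0,1,99,100]).round(4),"z",np.percentile(m[:,2],[5,50,95]).round(4))
```

```text
side platen 308 x [-0.0404 -0.0399  0.039   0.0399] y [-0.0352 -0.0302  0.0374  0.038 ] z [-0.0031 -0.0005  0.0019]
side plate 139 x [-0.0302 -0.03    0.0289  0.0303] y [-0.0266 -0.0219  0.0288  0.0296] z [0.0311 0.0349 0.0377]
top platen 279 x [-0.0389 -0.0374  0.0406  0.0413] y [-0.0335 -0.0332  0.0361  0.0365] z [-0.0035 -0.0005  0.0033]
top plate 101 x [-0.0272 -0.026   0.0312  0.0314] y [-0.023  -0.0227  0.0272  0.0273] z [0.0303 0.0345 0.0379]
wrist platen 3470 x [-0.0407 -0.0404 -0.0048 -0.0033] y [-0.0363 -0.0356  0.0333  0.034 ] z [-0.0011  0.0001  0.0011]
wrist plate 3348 x [-0.0309 -0.0308 -0.0075 -0.0049] y [-0.025  -0.0244  0.0243  0.0249] z [0.0345 0.0358 0.0369]
```

View pics/hold_wrist.png

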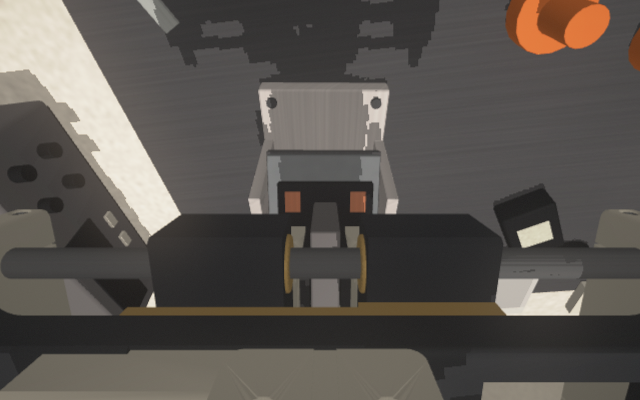

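The plate is parallel to the platen and about 1 mm off along y, with x centred. I'll correct for that and press down with force feedback.

Run:
```python
from h import *
n=np.array([-.4325,.052,.9]);n/=np.linalg.norm(n)
R=np.array(robot.read_tcp_rot()); yp=np.array([np.sin(np.radians(6.9)),np.cos(np.radians(6.9)),0])
R2=ori(yp,-n); print(np.degrees(np.arccos(np.clip(((R.T@R2).trace()-1)/2,-1,1))))
C=np.array([.5752,-.2655,.1033])-.001*yp
def F(): return np.mean([np.array(robot.read_force()) for _ in range(3)],0)
robot.servo_line(C+n*(.013+.006),R2,.08); robot.dwell(.3)
f0=F(); print("f0",f0.round(2))
for g in np.r_[np.arange(.005,-.0035,-.001)]:
    robot.servo_line(C+n*(.013+g),R2,.03); robot.dwell(.15)
    p=np.array(robot.read_position()); f=F()-f0
    print(round(g*1e3,1),"gap",round(((p-C)@n-.013)*1e3,2),"Fn",round(f@n,2),"F",f.round(2),"M",np.round(robot.read_ft_torque(),2),round(robot.read_t(),1))
    if f@n>5: break
```

```text
0.041185254700871296
f0 [-0.41  0.16 -0.85]
5.0 gap 5.03 Fn -0.43 F [ 0.08  0.29 -0.45] M [ 0.11  1.58 -0.  ] 20.9
4.0 gap 3.99 Fn 0.92 F [-0.54 -0.11  0.77] M [ 0.17  1.57 -0.01] 21.3
3.0 gap 2.99 Fn -0.31 F [ 0.13  0.29 -0.31] M [0.13 1.56 0.01] 21.7
2.0 gap 1.97 Fn -1.04 F [ 0.79  1.2  -0.84] M [0.13 1.62 0.04] 22.1
1.0 gap 1.0 Fn -0.08 F [ 0.15 -0.05 -0.01] M [0.21 1.58 0.06] 22.5
0.0 gap 0.04 Fn -0.42 F [ 0.65 -0.62 -0.12] M [ 0.12  1.57 -0.02] 22.9
-1.0 gap -0.95 Fn 1.78 F [-0.93 -0.84  1.57] M [ 0.08  1.51 -0.03] 23.3
-2.0 gap -1.96 Fn 1.76 F [-0.6   0.17  1.65] M [ 0.09  1.52 -0.04] 23.7
-3.0 gap -2.96 Fn 3.08 F [-1.24 -0.46  2.85] M [0.07 1.51 0.02] 24.1
```

Run:
```python
from h import *
n=np.array([-.4325,.052,.9]);n/=np.linalg.norm(n)
yp=np.array([np.sin(np.radians(6.9)),np.cos(np.radians(6.9)),0]); R2=ori(yp,-n)
C=np.array([.5752,-.2655,.1033])-.001*yp; xp=np.cross(yp,n)
def F():
    o=[]
    for _ in range(12): o.append(robot.read_force()); robot.dwell(.03)
    return np.mean(o,0)
f0=np.array([-.25,.3,-.95])
for g in(-.003,-.0045,-.0062):
    robot.servo_line(C+n*(.013+g),R2,.02); robot.dwell(.2)
    p=np.array(robot.read_position()); f=F()-f0
    print(g,"gap",round(((p-C)@n-.013)*1e3,2),"Fn",round(f@n,2),f.round(2),np.round(robot.read_ft_torque(),2))
for k in("side","top","wrist"):
    im,P=cam(k)
    q=(P.reshape(-1,3)-C); L=np.c_[q@xp,q@yp,q@n]; L=L[(abs(L[:,0])<.06)&(abs(L[:,1])<.06)]
    for nm,lo,hi in(("platen",-.0095,-.0025),("plate",-.0025,.0035)):
        m=L[(L[:,2]>lo)&(L[:,2]<hi)&(abs(L[:,0])<.043)&(abs(L[:,1])<.04)]
        if len(m)>20: 
            A=np.linalg.lstsq(np.c_[m[:,:2],np.ones(len(m))],m[:,2],rcond=None)[0]
            print(k,nm,len(m),"x",np.percentile(m[:,0],[0.5,99.5]).round(4),"y",np.percentile(m[:,1],[0.5,99.5]).round(4),"z",np.percentile(m[:,2],[5,50,95]).round(4),"slopes",A[:2].round(3))
    if k=="wrist": a=im[80:260,200:440]
    if k=="side": b=im[90:210,290:430]
save("press.png",np.hstack([cv2.resize(a,(480,360)),cv2.resize(b,(320,360))]))
print(robot.read_grip_width()*88,robot.read_t())
```

```text
-0.003 gap -2.98 Fn 2.98 [-0.59 -0.03  3.03] [ 0.01  1.35 -0.07]
-0.0045 gap -4.46 Fn 4.11 [-0.9  -0.21  4.15] [0.01 1.3  0.03]
-0.0062 gap -6.18 Fn 5.52 [-1.85  0.12  5.24] [ 0.    1.31 -0.07]
side platen 168 x [-0.0402  0.0392] y [-0.0323  0.038 ] z [-0.0092 -0.0069 -0.003 ] slopes [ 0.004 -0.003]
side plate 95 x [-0.0308  0.0287] y [-0.0219  0.0301] z [-0.0023 -0.001   0.0008] slopes [-0.002  0.007]
top platen 211 x [-0.0379  0.0408] y [-0.0319  0.0372] z [-0.0091 -0.0062 -0.0033] slopes [-0.002 -0.01 ]
top plate 67 x [-0.0303  0.0341] y [-0.0226  0.0335] z [-0.0022 -0.0008  0.0022] slopes [0.032 0.005]
wrist platen 3631 x [-0.0403 -0.013 ] y [-0.0348  0.0345] z [-0.0082 -0.007  -0.0056] slopes [ 0.012 -0.   ]
wrist plate 3235 x [-0.031  -0.0075] y [-0.0246  0.0245] z [-0.002  -0.0009  0.0003] slopes [ 0.005 -0.001]
11.760133643961595 26.8167
```

View pics/press.png

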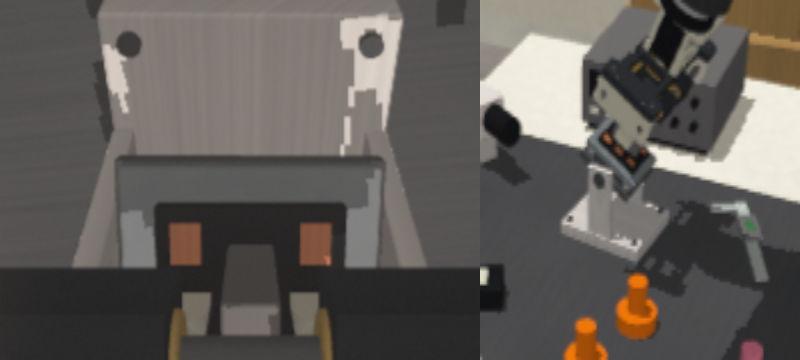

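The plate sits flush: plate top to platen is 6.1 mm, the parallel error is below 0.5°, and it is centred within about 1 mm. The 5.5 N push means about 7 mm of travel. Handing in.

```bash
python3 -c "
from rig import robot
print(robot.job_done())"
```

```text
the job is handed in; nothing more can be done
None
```

The puck is back upright in its ring in line with the row, and I handed in with the slide still gripped, flush and centred to about 1 mm on the platen, pressed about 7 of 14 mm (5.5 N), at roughly 27 s.

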